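# Set the impeller gap: three clicks and hold

### The arm

A 7-joint arm with a two-finger parallel gripper is mounted at the origin on the work surface. World frame = base frame: x ahead of the robot, y to its left, z up, the work surface at z = 0. Lengths are in m, angles in rad, forces in N, time in s.
With the tool pointing down it reaches from about 0.4 to 0.85 m from the base axis. Payload 10.4 kg.
Tool frame: the origin (TCP) lies midway between the tips of the shut fingers; the grasp point (between the pads) lies ctrl.tcp_to_grasp behind it (ctrl.tcp_to_grasp is the distance from the TCP to the grasp point, in m); z points along the fingers, y is the direction in which the jaws open and shut (so a half turn about z gives the same grasp; the last joint's range is limited). The gripper opens to 85 mm and grips with 20 to 120 N. Pads are 22 mm wide; open, the fingers measure 114 mm over their backs; the gripper's body (76 mm by 85 mm) begins 54 mm behind the grasp point. The pads swing forward as they close: fully open they stand 13 mm farther back than shut.
Start: joints at [1.197, 0.332, -0.065, 1.46, 0.022, 1.35, -0.088], TCP at [0.215, -0.587, 0.231] pointing down, gripper open.
Joint ranges: [-2.6, 2.6], [-0.5, 2.12], [-1.47, 1.34], [0.16, 2.42], [-1.27, 4.41], [0.06, 2.06], [-2.6, 2.6]. Speed limits (rad/s): [2.22, 2.22, 2.79, 2.79, 3.14, 3.14, 3.14].

### API

Orientations are given as a rotation vector (axis times angle).
In Python, from plant import ctrl gives the robot as it stands. The module is installed in compiled form; this text tells all that it offers. Calls block until the motion is done:
- ctrl.move_pose(position, orientation): joint-space move of the TCP to a pose.
- ctrl.move_linear(position, ori=None, velocity=0.15): straight line of the TCP; ori=None keeps the orientation; velocity is the mean speed in m/s.
- ctrl.move_joints(angles): joint-space move.
- ctrl.grip(opening, force=None): finger opening in m; force is the grip in N (None keeps the last); returns when the fingers have stopped.
- ctrl.dwell(seconds).
- ctrl.ik(position, orientation): joint angles nearest the present ones, or None.
- ctrl.grab_frame(name): name is "scene" or "top"; returns a dict with "frame" (400x640x3 uint8, blue, green, red), "range_z" (400x640 float32, m along the optical axis (not along the pixel's ray), 0 where there is no reading), "fx", "fy", "cx", "cy" (pixels), "k1" (the pictures are not rectified: a ray, as slopes to the right and down, at radius r is drawn at 1 + k1 r^2 times it, then the intrinsics apply), "view" (4x4, takes a point from world to camera coordinates). Camera axes: x right, y up, looking along -z (the intrinsics and any distortion apply to the point x, -y, -z); pixel columns grow to the right and rows downward; lengths in m; the calibration is good to about 2 mm. A picture is of the moment at which its call begins.
A pose or a line that the arm cannot do raises ctrl.Unreachable and nothing moves.
- ctrl.hand_in(): hands the job in, once; it reports no verdict.
Trained networks look in the newest picture that a camera, given by its name, has taken for a name from the list of things; names that differ only in an ending like _2 or _b are one class to them, and where a whole thing is asked for, a point or a joint stands for the part that bears it (a point fixed in the world has none). Each returns a list of dicts, best first, with "p" (0 to 1); they miss things now and then, are a little off and sometimes report something else, mostly with a low value. They report only what shows in the picture. A call takes as long as a camera call.
- ctrl.spot_in(query, camera): "xy" ([column, row] in pixels, amid what is visible of it).
- ctrl.masks_of(query, camera): "mask" (400x640 bool, what is visible of it) and "xy" ([column, row] in pixels, amid what is visible of it).
- ctrl.spot_point(query, camera): "xy" ([column, row] in pixels: a listed point, or the origin of a listed thing).
Readings, each from a call of its own:
- ctrl.current_t(): time.
- ctrl.current_joints(): joint angles.
- ctrl.current_joint_velocities(): joint speeds.
- ctrl.current_joint_efforts(): joint torques, N m.
- ctrl.current_ee_pos(): TCP position.
- ctrl.current_eef_rot(): TCP orientation.
- ctrl.current_wrist_force(): force on the tool from outside, world axes, zero at the start.
- ctrl.current_ft_torque(): the same for the moment, N m.
- ctrl.current_opening(): finger opening in m.
Only numpy, scipy, OpenCV 4.12 (cv2) and the standard library are available. Lean on these libraries where they do the work, as an engineer would, in place of code of your own. Each camera call takes 0.05 s, during which the arm holds its last target.

### The job

A tall steel sleeve has been left standing in the way of the ratchet lever on the gap-setting jig: first stand it upright in the flat metal parts tray and let go of it. Then take the lever by its upright handle, advance it exactly three clicks from its rest stop (never reaching the fourth) and keep holding it there against its return spring: the program finishes while holding the handle. Leave the bush, the wrench and the screwdriver that lie about the jig where they are.

Things in the scene. Friction and masses are not known exactly. Their poses are not given: they have to be found in the camera images.
- lever (a joint): Ratchet lever of the jig, turning about a vertical axis. 0 rad at its rest stop, growing anticlockwise seen from above, end 1.2. A spring drives it back to 0 when let go. It clicks at 0.22, 0.44, 0.66, 0.88 and 1.10 rad (33 mm of handle travel each). The push needed swings between 1.5 and 7.5 N: most about 8 mm before a click, then falling. Three clicks: between 0.66 and 0.88, notch centre 0.77
- handle: Upright round black handle, 22 mm diameter, 60 mm tall, mounted near the free end of the lever (steel bar 18 mm wide, its top 67 mm above the bench), 150 mm from the pivot axis. Origin: centre of its lower end, 67 mm above the bench; z up. It spins freely on its own axis, so it can be clamped without turning the wrist along
- jig: Gap-setting jig, fixed: base plate 280 x 120 x 12 mm, toothed disc 128 mm across (top 53 mm above the bench), beyond it a pusher block (3 mm per click) and a bright impeller 104 mm across on edge, top 120 mm. Origin: on the lever's pivot axis at bench level; x from the pivot to the impeller, z up. At rest the lever points 148 degrees anticlockwise from x
- sleeve: Steel shaft sleeve, a plain tube 38 mm outside and 26 mm inside diameter, 110 mm tall, about 0.5 kg, loose, standing on end on the bench in the lever's sweep, 60 to 110 mm from the handle's axis. Origin: centre of its lower end; z along the tube
- tray: Flat open rectangular aluminium-coloured magnetic parts tray, 220 x 160 mm, 22 mm high, wall and floor 3 mm thick, stuck to the bench. Origin: centre of its underside; x along the 220 mm side. Two small bolts stuck in it, standing up 18 mm, lie at its +x end within 45 mm of the end wall; the rest is empty
- bush: Bystander: solid dark steel bush, 48 mm diameter, 40 mm tall, standing beside the jig. Origin: centre of its underside
- spanner: Bystander: steel wrench lying flat on the robot's side of the jig. Origin: centre of its underside
- screwdriver: Bystander: screwdriver lying on the bench along the left side of the jig. Origin: centre of its underside

How it is judged:
By the outcome, as a careful person would: the job done as asked, in the order asked, and still so for the second after the job is handed in, while the arm keeps its last pose, push and grip.
It also fails if it takes over 67 s, if anything falls off the work surface, if the arm or the gripper's body presses on something with over 40 N, if the wrist force passes 120 N, or if a joint passes its speed limit or range.

## Working session

There is one attempt and no reset: what is moved stays moved. The work goes in short steps, each a Python script; the robot and the scene stay as the last script left them, time stands still between calls to the robot, and variables do not carry over. Pictures are saved under pics/ and viewed, and the job is handed in when it is done.

```bash
mkdir -p pics
cat > h.py <<'E'
import numpy as np, cv2
from plant import ctrl
def ray(f,uv):
    u,v=uv; xd=(u-f["cx"])/f["fx"]; yd=(v-f["cy"])/f["fy"]
    rd=np.hypot(xd,yd); r=rd
    for _ in range(30): r=rd/(1+f["k1"]*r*r)
    s=r/rd if rd>0 else 1
    return np.array([xd*s,-yd*s,-1.0])
def atz(f,uv,z):
    T=np.linalg.inv(f["view"]); d=T[:3,:3]@ray(f,uv); o=T[:3,3]
    return o+d*(z-o[2])/d[2]
def cloud(f):
    v,u=np.mgrid[0:400,0:640]
    xd=(u-f["cx"])/f["fx"]; yd=(v-f["cy"])/f["fy"]; rd=np.hypot(xd,yd); r=rd.copy()
    for _ in range(30): r=rd/(1+f["k1"]*r*r)
    s=np.where(rd>0,r/np.maximum(rd,1e-9),1)
    Z=f["range_z"]; P=np.stack([xd*s*Z,-yd*s*Z,-Z],-1)
    T=np.linalg.inv(f["view"]); P=P@T[:3,:3].T+T[:3,3]
    P[Z<=0]=np.nan
    return P
def proj(f,p):
    c=f["view"]@np.append(p,1); x,y=c[0]/-c[2],-c[1]/-c[2]
    k=1+f["k1"]*(x*x+y*y)
    return np.array([f["cx"]+f["fx"]*x*k,f["cy"]+f["fy"]*y*k])
E
python3 - <<'E'
from h import *
for n in("scene","top"):
    f=ctrl.grab_frame(n); cv2.imwrite(f"pics/{n}0.png",f["frame"])
    print(n,np.linalg.inv(f["view"])[:3,3].round(3),f["fx"],f["k1"])
    P=cloud(f); np.save(n+"0.npy",P)
    for q in("handle","lever","jig","sleeve","tray","bush","spanner","screwdriver"):
        m=ctrl.masks_of(q,n); s=ctrl.spot_point(q,n)
        for d in m[:2]:
            X=P[d["mask"]]; X=X[~np.isnan(X[:,0])]
            print(q,"mask",round(d["p"],2),np.round(d["xy"]),d["mask"].sum(),(np.percentile(X,[2,50,98],axis=0).round(3).tolist() if len(X) else None))
        for d in s[:2]: print("   pt",round(d["p"],2),np.round(d["xy"],1))
print(ctrl.current_t(),ctrl.tcp_to_grasp,ctrl.current_eef_rot(),ctrl.current_ee_pos())
E
```

```text
scene [ 1.12  -0.029  0.787] 390.50664807837813 -0.003094674842683749
handle mask 0.59 [277. 171.] 212 [[0.415, -0.144, 0.006], [0.539, -0.116, 0.105], [0.544, -0.106, 0.127]]
   pt 0.74 [276.3 180.1]Traceback (most recent call last):
  File "<stdin>", line 7, in <module>
ValueError: it knows: bush, handle, jig, screwdriver, sleeve, spanner, tray
```

Run:
```python
from h import *
for n in("scene","top"):
    f=ctrl.grab_frame(n); cv2.imwrite(f"pics/{n}0.png",f["frame"])
    print(n,np.linalg.inv(f["view"])[:3,3].round(3),f["fx"],f["k1"])
    P=cloud(f); np.save(n+"0.npy",P)
    for q in("handle","jig","sleeve","tray","bush","spanner","screwdriver"):
        m=ctrl.masks_of(q,n); s=ctrl.spot_point(q,n)
        for d in m[:2]:
            X=P[d["mask"]]; X=X[~np.isnan(X[:,0])]
            print(q,"mask",round(d["p"],2),np.round(d["xy"]),d["mask"].sum(),(np.percentile(X,[2,50,98],axis=0).round(3).tolist() if len(X) else None))
        for d in s[:2]: print("   pt",round(d["p"],2),np.round(d["xy"],1))
print(ctrl.current_t(),ctrl.tcp_to_grasp,ctrl.current_eef_rot(),ctrl.current_ee_pos())
```

```text
scene [ 1.12  -0.029  0.787] 390.50664807837813 -0.003094674842683749
handle mask 0.78 [279. 172.] 193 [[0.525, -0.126, 0.072], [0.54, -0.116, 0.108], [0.544, -0.106, 0.128]]
handle mask 0.74 [256. 277.] 7657 [[0.542, -0.222, 0.008], [0.758, -0.148, 0.046], [0.887, -0.09, 0.115]]
   pt 0.5 [274.6 183.4]
jig mask 0.64 [256. 276.] 7820 [[0.541, -0.222, 0.008], [0.757, -0.148, 0.046], [0.887, -0.088, 0.115]]
jig mask 0.38 [180. 237.] 501 [[0.646, -0.347, 0.003], [0.673, -0.322, 0.038], [0.688, -0.303, 0.041]]
   pt 0.71 [250.2 245.3]
sleeve mask 0.69 [244. 184.] 627 [[0.519, -0.213, 0.001], [0.549, -0.194, 0.075], [0.555, -0.178, 0.11]]
sleeve mask 0.67 [182. 237.] 543 [[0.619, -0.348, -0.002], [0.672, -0.322, 0.038], [0.688, -0.303, 0.041]]
   pt 0.9 [249.6 197.7]
   pt 0.72 [451.5 191.1]
bush mask 0.74 [180. 237.] 517 [[0.644, -0.348, 0.0], [0.673, -0.322, 0.038], [0.688, -0.303, 0.041]]
   pt 0.72 [182.3 244.5]
spanner mask 0.58 [232. 174.] 261 [[0.428, -0.284, -0.002], [0.46, -0.245, 0.006], [0.489, -0.145, 0.009]]
   pt 0.65 [247.6 172.2]
   pt 0.23 [253.4 246.1]
screwdriver mask 0
[... 748 characters left out ...]
 7992 [[0.388, 0.225, -0.001], [0.497, 0.316, 0.004], [0.606, 0.404, 0.023]]
   pt 0.93 [169.9 229.4]
bush mask 0.58 [472. 143.] 483 [[0.642, -0.348, 0.007], [0.663, -0.323, 0.039], [0.684, -0.305, 0.044]]
   pt 0.65 [470.  144.5]
spanner mask 0.63 [412. 250.] 855 [[0.411, -0.287, -0.001], [0.45, -0.204, 0.007], [0.486, -0.124, 0.011]]
spanner mask 0.26 [413. 206.] 440 [[0.517, -0.214, 0.001], [0.535, -0.199, 0.089], [0.551, -0.18, 0.113]]
   pt 0.64 [411.3 247.4]
screwdriver mask 0.73 [334. 145.] 708 [[0.609, -0.061, 0.001], [0.666, -0.042, 0.022], [0.792, -0.023, 0.028]]
   pt 0.77 [331.3 130.1]
1.7 0.0187 [3.09327191e+00 5.48176700e-01 6.08884760e-05] [ 0.21482156 -0.58696048  0.23134693]
```

View pics/scene0.png

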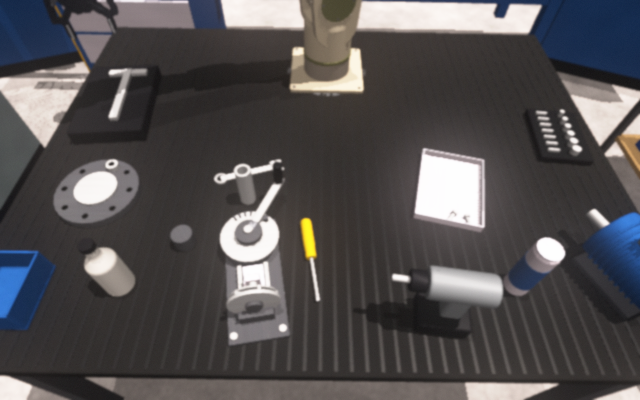

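View pics/top0.png

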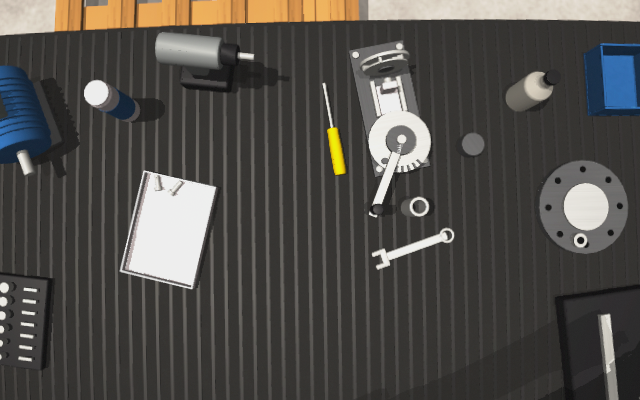

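The top view shows the sleeve ring at about (420,207), the handle at (377,209), the pivot at (402,139), and the tray around (168,230) with its bolts at (158–178,186). Next I'll fit the geometry.

```bash
cat > fit.py <<'E'
from h import *
from scipy.optimize import least_squares
def circ(X,r):
    s=least_squares(lambda c:np.hypot(*(X-c).T)-r,X.mean(0),loss="soft_l1",f_scale=.002); return s.x,np.abs(s.fun).mean()
def sel(P,c,rad,z0,z1):
    X=P.reshape(-1,3); X=X[~np.isnan(X[:,0])]
    return X[(np.hypot(X[:,0]-c[0],X[:,1]-c[1])<rad)&(X[:,2]>z0)&(X[:,2]<z1)]
E
python3 - <<'E'
from fit import *
F={n:ctrl.grab_frame(n) for n in("scene","top")}
for n in F:
    P=cloud(F[n]); 
    X=sel(P,(.535,-.2),.035,.104,.118); print(n,"ring",len(X),np.median(X,0).round(4),circ(X[:,:2],.016), (X[:,:2].min(0)+X[:,:2].max(0))/2)
    X=sel(P,(.535,-.2),.035,.02,.095); print("  side",circ(X[:,:2],.019))
    X=sel(P,(.535,-.116),.03,.118,.135); print("  htop",len(X),X.mean(0).round(4),X.min(0),X.max(0))
    X=sel(P,(.535,-.116),.03,.075,.115); print("  hside",len(X),circ(X[:,:2],.011) if len(X)>5 else 0)
    X=sel(P,(.67,-.15),.09,.049,.056); 
    c,r=cv2.minEnclosingCircle(X[:,:2].astype(np.float32)); print("  disc",len(X),c,r)
    X=sel(P,(.67,-.15),.04,.056,.10); print("  hub",len(X),X.mean(0) if len(X) else 0, X[:,2].max())
    X=sel(P,(.84,-.16),.09,.09,.13); print("  imp",len(X),X.mean(0).round(4))
    X=sel(P,(.497,.316),.18,.012,.027); print("  trayrim",len(X),cv2.minAreaRect(X[:,:2].astype(np.float32)))
    X=sel(P,(.497,.316),.18,-.004,.03)
    X=sel(P,(.74,-.16),.22,.008,.016); print("  plate",len(X),cv2.minAreaRect(X[:,:2].astype(np.float32)))
f=F["top"]
im=cv2.resize(f["frame"][20:280,300:500],None,fx=4,fy=4,interpolation=cv2.INTER_CUBIC); cv2.imwrite("pics/z1.png",im[400:1000])
im=cv2.resize(f["frame"][150:300,100:240],None,fx=4,fy=4,interpolation=cv2.INTER_CUBIC); cv2.imwrite("pics/z2.png",im)
for uv in[(420,207),(377,209),(402,139),(168,230),(145,171),(215,186),(194,288),(121,271)]: print(uv,[atz(f,uv,z)[:2].round(4) for z in(.022,.06,.11,.127)])
E
```

```text
scene ring 122 [ 0.5375 -0.1957  0.1082] (array([ 0.53753149, -0.19630849]), np.float64(0.001594395732561854)) [ 0.5358079  -0.19668473]
  side (array([ 0.53551773, -0.19671544]), np.float64(0.0012335737584621355))
  htop 70 [ 0.5346 -0.1163  0.1247] [ 0.52115601 -0.12569656  0.1181712 ] [ 0.54359437 -0.10694062  0.12865556]
  hside 100 (array([ 0.53125487, -0.11669465]), np.float64(0.0005971163937046567))
  disc 167 (0.6710703372955322, -0.1720806211233139) 0.06368497759103775
  hub 512 [ 0.66946545 -0.1642081   0.06632668] 0.07678149430292136
  imp 565 [ 0.8309 -0.1428  0.1055]
  trayrim 703 ((0.49784383177757263, 0.31485140323638916), (0.16013523936271667, 0.22455331683158875), 76.50128173828125)
  plate 2780 ((0.714235782623291, -0.14727166295051575), (0.34726253151893616, 0.2828770875930786), 35.316307067871094)
top ring 175 [ 0.5352 -0.1993  0.1099] (array([ 0.53461331, -0.19849972]), np.float64(0.0015565430020196911)) [ 0.53454177 -0.1992108 ]
  side (array([ 0.53461769, -0.19556617]), np.float64(0.00300183804227271))
  htop 107 [ 0.531  -0.1178  0.1266] [ 0.52159159 -0.128305
[... 769 characters left out ...]
y([ 0.531 , -0.1168])]
(402, 139) [array([ 0.6784, -0.1844]), array([ 0.6724, -0.1782]), array([ 0.6645, -0.1699]), array([ 0.6618, -0.1671])]
(168, 230) [array([0.4956, 0.3113]), array([0.4964, 0.2989]), array([0.4975, 0.2826]), array([0.4979, 0.277 ])]
(145, 171) [array([0.6214, 0.3612]), array([0.6175, 0.3469]), array([0.6124, 0.3281]), array([0.6106, 0.3217])]
(215, 186) [array([0.5866, 0.2104]), array([0.584 , 0.2017]), array([0.5806, 0.1904]), array([0.5795, 0.1866])]
(194, 288) [array([0.3737, 0.2568]), array([0.3791, 0.2464]), array([0.3863, 0.2328]), array([0.3887, 0.2281])]
(121, 271) [array([0.41 , 0.414]), array([0.4141, 0.3977]), array([0.4194, 0.3763]), array([0.4213, 0.369 ])]
```

```bash
ls pics
```

```text
scene0.png
top0.png
z1.png
z2.png
```

View pics/z1.png

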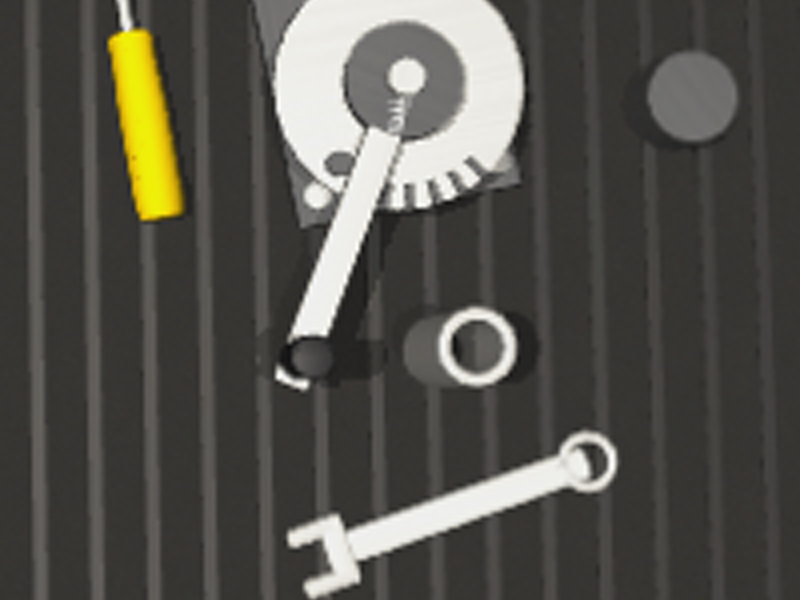

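View pics/z2.png

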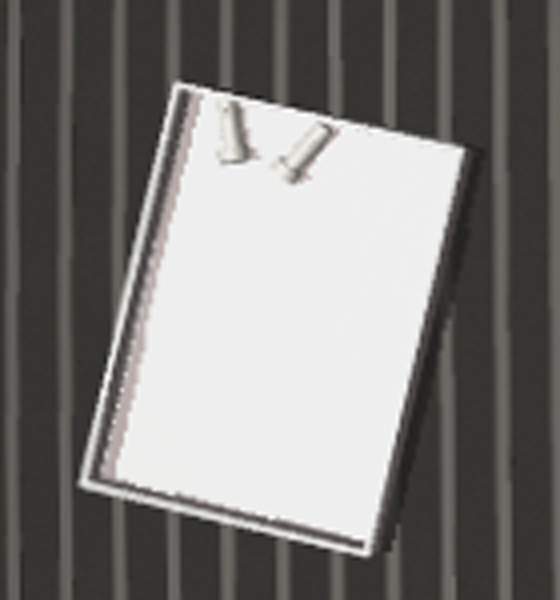

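Run:
```python
from h import *
s=np.array([.535,-.1975]); t=np.array([.468,.321]); pi=np.pi
opts=[np.array([pi*np.cos(a),pi*np.sin(a),0]) for a in(pi/4,-pi/4)]
for o in opts:
    print([None if (q:=ctrl.ik([*p,z],o)) is None else np.round(q,2).tolist() for p in(s,t) for z in(.06,.25)])
print([None if (q:=ctrl.ik([*p,.08],[pi,0,0])) is None else np.round(q,2).tolist() for p in((.532,-.1175),(.532,-.23))])
print(ctrl.current_t())
```

```text
[[0.74, 0.43, -0.56, 1.77, 0.27, 1.02, 0.08], [0.76, 0.25, -0.57, 1.56, 0.14, 1.37, 0.17], [0.15, 0.62, -1.07, 1.76, 0.6, 1.13, -1.11], [0.16, 0.37, -1.05, 1.55, 0.32, 1.41, -0.91]]
[[-0.6, 0.68, 1.16, 1.84, -0.7, 1.11, -2.32], [-0.65, 0.36, 1.17, 1.63, -0.33, 1.38, -2.58], [0.25, 0.75, -1.25, 1.75, 0.75, 1.22, 1.94], [0.27, 0.45, -1.24, 1.54, 0.43, 1.45, 2.15]]
[[0.57, 0.34, -0.5, 1.82, 0.19, 1.03, -1.58], [0.62, 0.39, -0.35, 1.74, 0.15, 1.04, -1.35]]
1.8
```

Run:
```python
from h import *
s=[.535,-.1975]; o=np.pi*np.array([.5**.5,.5**.5,0])
ctrl.grip(.085,60)
ctrl.move_pose([*s,.22],o)
ctrl.move_linear([*s,.06],velocity=.15)
print("pre",ctrl.current_wrist_force())
ctrl.grip(.03,60)
print(ctrl.current_opening(),ctrl.current_wrist_force(),ctrl.current_ee_pos())
ctrl.move_linear([*s,.09],velocity=.1)
print(ctrl.current_opening(),ctrl.current_wrist_force(),ctrl.current_t())
f=ctrl.grab_frame("scene"); cv2.imwrite("pics/s1.png",cv2.resize(f["frame"][80:300,150:400],None,fx=2.6,fy=2.6))
```

```text
pre [ 0.27066674 -0.85884076  0.97485697]
0.03708717686822526 [-0.47365586 -0.52900481  5.51883699] [ 0.53538204 -0.19764286  0.0605774 ]
0.036833983445501796 [ 0.75737787  0.27868982 -5.0591364 ] 6.025
```

View pics/s1.png

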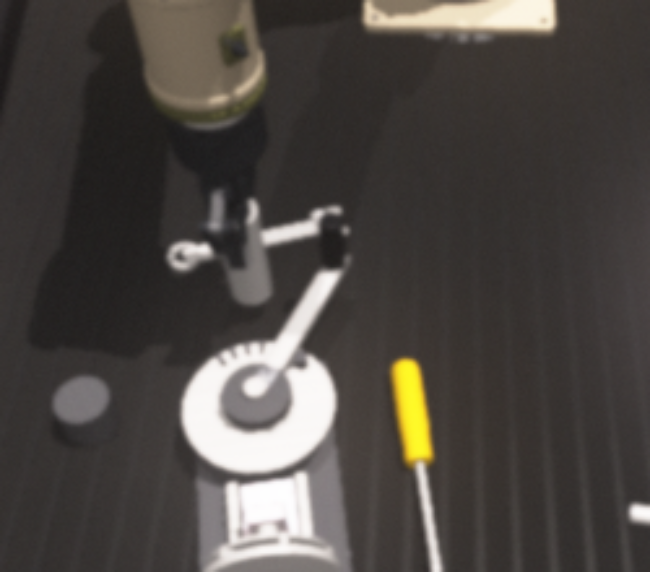

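The sleeve is held upright between the fingers at about (248,260), and the wrist reads its weight (−5 N). I'll carry it to the tray now.

Run:
```python
from h import *
s=[.535,-.1975]; t=[.468,.321]; o=np.pi*np.array([.5**.5,.5**.5,0])
ctrl.move_linear([*s,.24],velocity=.2)
ctrl.move_pose([*t,.24],o)
ctrl.move_linear([*t,.075],velocity=.15)
f0=ctrl.current_wrist_force()[2]; z=.068
print(f0,ctrl.current_opening(),ctrl.current_ee_pos())
while z>.0575:
    ctrl.move_linear([*t,z],velocity=.03); f=ctrl.current_wrist_force()[2]; print(round(z,4),f)
    if f-f0>4: break
    z-=.0012
f=ctrl.grab_frame("scene"); cv2.imwrite("pics/s2.png",cv2.resize(f["frame"][80:260,330:560],None,fx=2.6,fy=2.6))
print(ctrl.current_t())
```

```text
-5.163950450355889 0.037097534263291605 [0.46849682 0.32145984 0.07596052]
0.068 -5.758617916804579
0.0668 -5.659496224777582
0.0656 -5.071266996565501
0.0644 -4.985149753762955
0.0632 1.8724391290665912
11.55
```

View pics/s2.png

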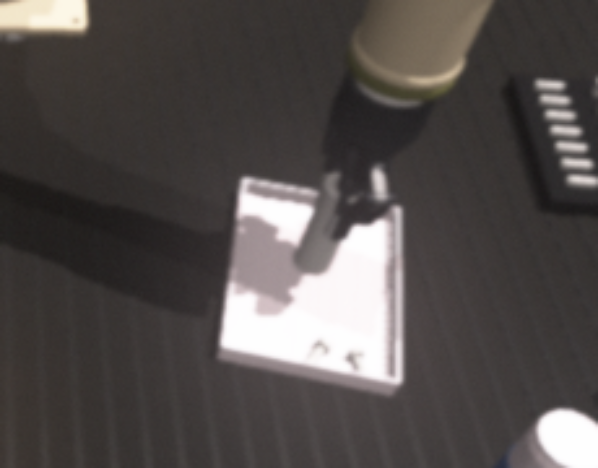

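The sleeve's foot is on the tray floor at (312,265), clear of the bolts, and contact came at the expected height. I'll release it and check.

Run:
```python
from fit import *
t=[.468,.321]
ctrl.grip(.085); print(ctrl.current_opening(),ctrl.current_wrist_force())
ctrl.move_linear([*t,.24],velocity=.2)
h=[.532,-.1175]
ctrl.move_pose([*h,.24],[np.pi,0,0])
for n in("scene","top"):
    f=ctrl.grab_frame(n); P=cloud(f); cv2.imwrite(f"pics/{n}3.png",f["frame"])
    X=sel(P,t,.05,.1,.125); print(n,"sleeve top",len(X),np.median(X,0).round(4),(X.min(0)+X.max(0))/2)
    X=sel(P,t,.05,.025,.1); print("  side",circ(X[:,:2],.019))
    X=sel(P,h,.03,.118,.135); print("  htop",len(X),X.mean(0).round(4) if len(X) else 0)
print(ctrl.current_t(),ctrl.current_ee_pos())
```

```text
0.08512451643007068 [ 0.83039971 -1.01078518  0.27712079]
scene sleeve top 169 [0.4719 0.3202 0.1099] [0.4691442  0.32121705 0.10753891]
  side (array([0.46798688, 0.32222106]), np.float64(0.001243163178297003))
  htop 71 [ 0.5348 -0.1159  0.1248]
top sleeve top 223 [0.4691 0.3181 0.112 ] [0.4683045  0.31921543 0.10895341]
  side (array([0.46911847, 0.31819125]), np.float64(0.0022812548666568846))
  htop 0 0
14.8417 [ 0.53226709 -0.11601169  0.24010936]
```

View pics/scene3.png

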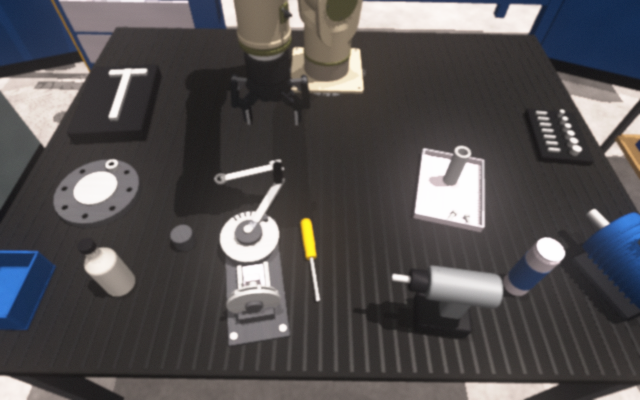

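The sleeve stands upright in the tray at about (457,165), released, and the bystanders haven't moved. Next is the handle, at (279,172).

Run:
```python
from h import *
h=np.array([.532,-.1175]); c=np.array([.6709,-.173])
ctrl.move_linear([*h,.081],velocity=.12)
print("pre",ctrl.current_wrist_force(),ctrl.current_ee_pos())
ctrl.grip(.015,60)
p=np.array(ctrl.current_ee_pos()); w0=np.array(ctrl.current_wrist_force())
print("grip",ctrl.current_opening(),w0,p)
a0=np.arctan2(*(h-c)[::-1]); R=.15; print("a0 deg",np.degrees(a0),np.hypot(*(h-c)))
for q in np.arange(.055,.7701,.055):
    a=a0+q
    ctrl.move_linear([*(c+R*np.array([np.cos(a),np.sin(a)])),.081],velocity=.06)
    e=np.array(ctrl.current_ee_pos())[:2]-c
    print(round(q,3),"meas",round((np.arctan2(e[1],e[0])-a0)%(2*np.pi),3),"r",np.hypot(*e).round(4),np.round(ctrl.current_wrist_force(),1),round(ctrl.current_opening(),4))
print(ctrl.current_t())
```

```text
pre [ 0.16853649 -0.01266917  0.47618941] [ 0.53243596 -0.11756351  0.08166184]
grip 0.020988407759742752 [-1.3381878  -0.15178451  3.83880584] [ 0.53205387 -0.1177316   0.08120902]
a0 deg 158.21992972290852 0.14957760527565617
0.055 meas 0.056 r 0.1495 [ 2.5 -0.1  1.5] 0.0207
0.11 meas 0.106 r 0.1496 [4.8 2.1 0.9] 0.0205
0.165 meas 0.155 r 0.1496 [5.3 4.7 1.2] 0.0208
0.22 meas 0.213 r 0.1496 [4.9 3.6 1. ] 0.0205
0.275 meas 0.274 r 0.1497 [4.8 1.4 2.7] 0.0205
0.33 meas 0.325 r 0.1497 [4.1 3.1 3.5] 0.0207
0.385 meas 0.374 r 0.1497 [3.9 6.1 4.3] 0.0209
0.44 meas 0.43 r 0.1497 [3.2 5.6 4.5] 0.0207
0.495 meas 0.492 r 0.1498 [3.3 2.4 4.7] 0.0205
0.55 meas 0.545 r 0.1498 [2.4 3.2 6.8] 0.0206
0.605 meas 0.594 r 0.1498 [0.8 6.4 8.1] 0.0204
0.66 meas 0.651 r 0.1498 [-0.1  5.9  8.6] 0.02
0.715 meas 0.712 r 0.1499 [1.9 2.8 7.2] 0.0208
0.77 meas 0.764 r 0.1499 [0.  5.2 8. ] 0.0208
20.8833
```

Run:
```python
from fit import *
ctrl.dwell(.5)
c=np.array([.6709,-.173])
for n in("scene","top"):
    f=ctrl.grab_frame(n); P=cloud(f); cv2.imwrite(f"pics/{n}4.png",f["frame"])
    X=sel(P,(.468,.321),.05,.1,.125); print(n,"sleeve",(X.min(0)+X.max(0))/2)
    print("  bar px",len(X:=sel(P,c,.14,.062,.071)))
    X=X[(np.hypot(*(X[:,:2]-c).T)>.07)]; d=X[:,:2].mean(0)-c if len(X) else [0,0]; print("  bar angle q",len(X),(np.arctan2(d[1],d[0])-np.radians(158.22))%(2*np.pi))
    for q in("bush","spanner","screwdriver"):
        r=ctrl.spot_in(q,n); print("  ",q,[(round(d["p"],2),np.round(d["xy"])) for d in r[:1]])
e=np.array(ctrl.current_ee_pos()); print(e,ctrl.current_wrist_force(),ctrl.current_opening(),ctrl.current_t())
f=f["frame"]; cv2.imwrite("pics/z4.png",cv2.resize(f[100:280,310:500],None,fx=3,fy=3))
```

```text
scene sleeve [0.46987837 0.32124246 0.107548  ]
  bar px 813
  bar angle q 213 0.785805449748624
   bush [(0.72, array([181., 235.]))]
   spanner [(0.8, array([257., 170.]))]
   screwdriver [(0.56, array([305., 239.]))]
top sleeve [0.46833336 0.318441   0.10853571]
  bar px 1167
  bar angle q 349 0.841136785142309
   bush [(0.71, array([472., 145.]))]
   spanner [(0.62, array([407., 249.]))]
   screwdriver [(0.94, array([334., 148.]))]
[ 0.53179184 -0.22884755  0.08109899] [0.66188883 3.23082036 7.88616247] 0.02066498961125486 21.7833
```

View pics/scene4.png

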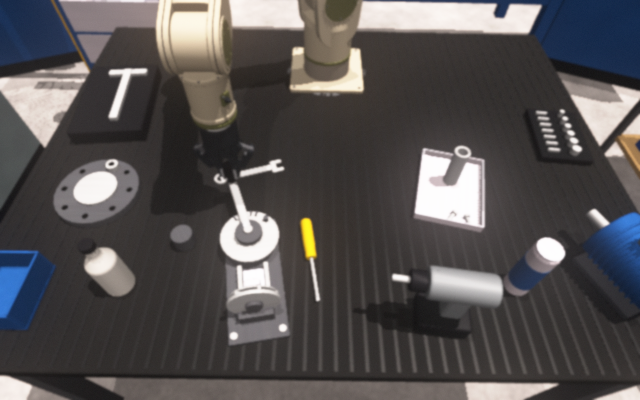

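View pics/z4.png

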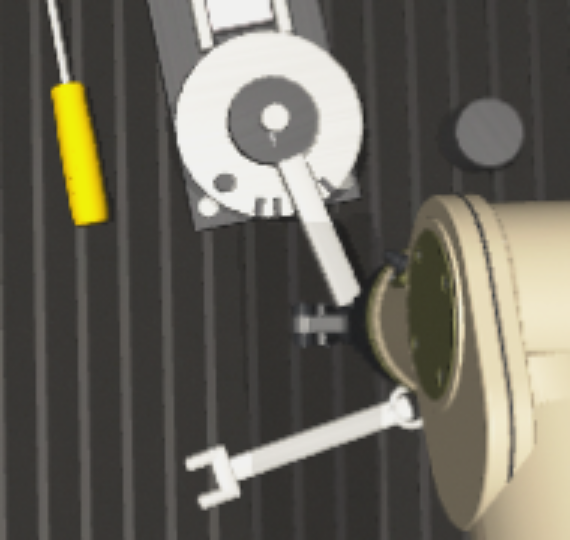

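The bar angle from the depth data disagrees a little between the cameras. I'll run the same estimate on the rest pictures to see its bias.

Run:
```python
from fit import *
c=np.array([.6709,-.173])
def show(P,n):
    X=sel(P,c,.115,.061,.072); r=np.hypot(*(X[:,:2]-c).T); X=X[r>.03]
    l=cv2.fitLine(X[:,:2].astype(np.float32),cv2.DIST_HUBER,0,.01,.01).ravel()
    m=np.median(X[:,:2],0)-c; a=np.arctan2(l[1],l[0])
    print(n,len(X),"line",np.degrees(a)%180,"median dir",np.degrees(np.arctan2(m[1],m[0]))%360)
for n in("scene","top"):
    show(np.load(n+"0.npy"),n+" rest"); show(cloud(ctrl.grab_frame(n)),n+" now")
```

```text
scene rest 313 line 173.07434 median dir 154.365876964164
scene now 266 line 23.58449 median dir 201.0186558601539
top rest 467 line 172.54623 median dir 157.4737299306086
top now 437 line 17.328276 median dir 202.43932986808073
```

Relative to rest, the cameras give 0.81 and 0.785 rad, and the TCP gives 0.764. All are inside 0.66–0.88, and the force showed exactly three peak-and-drop cycles. I'll hand in.

Run:
```python
from h import *
print(ctrl.current_ee_pos(),ctrl.current_opening(),ctrl.current_t()); ctrl.hand_in()
```

```text
[ 0.53180672 -0.22886666  0.08111607] 0.020960965834337188 21.8833
the job is handed in; nothing more can be done
```

The sleeve is standing upright in the tray and released. The lever was advanced three clicks and is still clamped by its handle. I handed the job in at about 22 s of the 67 s allowed; it reports no verdict.

- **Sleeve:** it stands near the tray centre, clear of the bolts. Its top measures about 0.11 m above the bench in both cameras, and it was still there in the pictures taken just before hand-in.
- **Lever:** the gripper position puts it at 0.764 rad, against a notch centre of 0.77. The push force peaked and fell just before 0.22, 0.44 and 0.66 rad, which matches three clicks and not a fourth.
- **Camera check:** the bar angle from the depth pictures, compared with rest, gave 0.785 rad (top) and 0.81 rad (scene), slightly more than the gripper reading. A cruder first estimate from the top camera gave 0.84 rad, partly hidden by the gripper. All are inside 0.66–0.88. A straight-line fit to the bar did not match its direction at rest, so I did not use it.
- **Bystanders:** the bush and screwdriver look unmoved. The wrench is partly hidden by the arm in the last pictures, but what shows is in place.
- **Forces:** wrist forces stayed around 10 N or less at every reading I took.

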